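# Switch on the hardness tester at its guarded toggle

## Robot

A 6-joint arm with a two-finger parallel gripper is mounted at the origin on the work surface. World frame = base frame: x ahead of the robot, y to its left, z up, the work surface at z = 0. Lengths are in m, angles in degrees, forces in N, time in s.
With the tool pointing down it reaches from about 0.4 to 0.825 m from the base axis. Payload 7 kg.
Tool frame: the origin (TCP) lies between the finger pads; the fingertips stand 11 mm ahead of it and the grasp point (between the pads) lies 8 mm behind it; z points along the fingers, y is the direction in which the jaws open and shut (so a half turn about z gives the same grasp; the last joint's range is limited). The gripper opens to 88 mm and grips with 3 to 60 N. Pads are 19 mm wide; open, the fingers measure 130 mm over their backs; the gripper's body (78 mm by 193 mm) begins 47 mm behind the grasp point.
Start: joints at [-53.738, 20.546, 0.682, 0, -70.136, -16.507], TCP at [0.228, -0.635, 0.238] pointing down, gripper open.
Joint ranges: [-176.03, 176.03], [-82.01, 121.73], [-58.28, 71.71], [-173.87, 95.51], [-174.79, -0.11], [-173.66, 173.66]. Speed limits (degrees/s): [136.94, 136.94, 172.46, 180, 180, 180].

## Interface

Orientations are given as [roll, pitch, yaw] about the fixed x, y, z axes, in that order (R = Rz(yaw) Ry(pitch) Rx(roll)).
In Python, from plant import r gives the robot as it stands.
- The arm moves only by the shell command python3 -m inch 'ROWS' [OPENING] [FORCE]. ROWS is JSON, a list of rows, each an object of numbers: "x", "y", "z": the shift along the tool's x, y, z as a fraction of full scale; "yaw": the turn about the tool's z as a fraction of full scale. In form: [{"x": .., "y": .., "z": .., "yaw": ..}, ...]. A call has 1 to 5 rows; each row shifts and turns the pose as measured when the row begins, along the tool's axes as they then stand; what a row does not reach is not made up. Full scale, the value 1, is 0.025 m for a shift and 4 degrees for a turn. A row lasts 1/12 s, in which the tool goes at most 41.7 mm and 7.16 degrees, less where a joint would pass 70% of its speed; a pose out of reach is approached as far as the arm can. A call with a number of a shift or a turn outside -1 to 1 is refused whole. A call with a gripper value outside its range is refused whole. OPENING is the opening, from -1 (shut) to 1 (fully open), set as the call begins (- or left out, the last holds). The fingers move at their own pace and stop on an object; FORCE is the grip in N (left out, the last holds). Time passes only in rows, so rows that do not move let the fingers close. It gives the time, the measured TCP pose, the force and the opening at its end, in the units of the state.
- r.get_state(): the state, without advancing time (a new reading comes with each control period).
- r.capture(name): name is "side" or "top"; returns (picture, depth): 384x512x3 uint8, red, green, blue; 384x512 float32, m along the optical axis (not along the pixel's ray), 0 where there is no reading.
- r.camera_info(name): a dict with "mtx" (3x3 intrinsics, pixels), "pose" (4x4, takes a point from camera to world coordinates). Camera axes: x right, y down, z forward; pixel columns grow to the right and rows downward; lengths in m; the calibration is good to about 2 mm. A picture is of the moment at which its call begins. camera_info takes no time and is no camera call.
- r.close_job(): hands the job in, once; it reports no verdict.
The state is a dict: "time_s": time; "joints": joint angles; "qd": joint speeds; "joint_torque": joint torques, N m; "tcp_pos": TCP position; "eef_rot": TCP orientation; "contact_force": force on the tool from outside, world axes, zero at the start; "moment": the same for the moment, N m; "gripper_width": finger opening in m.
Only numpy, scipy, OpenCV 4.12 (cv2) and the standard library are available. Lean on these libraries where they do the work, as an engineer would, in place of code of your own. Each camera call takes 0.05 s, during which the arm holds its last target. There are 200 camera calls.

## Task

Switch on the hardness tester at its power box, the one with the round dial: push its hinged guard up and back with the fingertips, push the toggle beneath fully over towards the hinge, then let the guard drop fully shut again (nudge it forward if it is standing open). Pick nothing up, leave the other box's guard and switch alone, and do not shift the rubber disc, the weight or the bottle.

Things in the scene. Friction and masses are not known exactly. Their poses are not given: they have to be found in the camera images.
- tester_box: The hardness tester's power box, blue-grey, 130 (x) x 150 (y) x 50 mm high, fixed; round dial gauge (52 across, 12 high) on top at x 0, y 42. Origin: centre of its underside on the bench; x points from its front (robot side) to the hinge side. Switch on its line y = -30 mm: toggle pivot x -12, z 53; guard hinge (along y) x 30, z 95, on a bracket x 32 to 48, 62 wide, z up to 94. Open in front and at the sides under the guard. All mm.
- tester_guard (a joint): angle (rad) of the tester box's guard: 0 shut (level), grows as its front edge goes up and back, stop 1.9. Slippery grey plate 4 mm thick, 60 wide, 85 long from the hinge to the front, then a 20 mm tab bent up 0.7 rad; 14 mm slot over the toggle. 50 g, free hinge, under 2 N moves it: let go below about 1.5 it falls shut within about 2 s, past 1.6 it falls back on its stop and stays open.
- tester_guard_hinge (a point): middle of the tester box's guard's hinge line (box x 30, y -30, z 95 mm); y axis along the hinge; turns with the guard, whose plate runs along this point's -x.
- tester_guard_tab (a point): middle of the free front edge of the tester box's guard's bent tab; guard shut: box x -70, y -30, z 108 mm, 5 mm out beyond the box's front edge. Turns with the guard.
- tester_toggle (a joint): angle (rad) of the tester box's toggle: 0 off, leaning 0.4 to the box's front; 0.8 on, leaning 0.4 towards the hinge (box +x). May start up to 0.1. Steel bat 34 mm from pivot to tip, 7 mm thick at the foot, 11 near the tip. 2 N at the tip moves it; it stays where left. Tip is 9 mm below the shut guard.
- tester_toggle_tip (a point): centre of the tip of the tester box's toggle: off at box x -25, y -30, z 84 mm; on at x 1, same height. Its z axis runs along the bat.
- other_box: The second power box, blue-grey, 130 (x) x 150 (y) x 50 mm high, fixed; five vent slats (6 high), no dial. Origin: centre of its underside on the bench; x points from its front (robot side) to the hinge side. Switch on its line y = -30 mm: toggle pivot x -12, z 53; guard hinge (along y) x 30, z 95, on a bracket x 32 to 48, 62 wide, z up to 94. Open in front and at the sides under the guard. All mm.
- other_guard (a joint): angle (rad) of the second box's guard: 0 shut (level), grows as its front edge goes up and back, stop 1.9. Slippery grey plate 4 mm thick, 60 wide, 85 long from the hinge to the front, then a 20 mm tab bent up 0.7 rad; 14 mm slot over the toggle. 50 g, free hinge, under 2 N moves it: let go below about 1.5 it falls shut within about 2 s, past 1.6 it falls back on its stop and stays open.
- other_toggle (a joint): angle (rad) of the second box's toggle: 0 off, leaning 0.4 to the box's front; 0.8 on, leaning 0.4 towards the hinge (box +x). May start up to 0.1. Steel bat 34 mm from pivot to tip, 7 mm thick at the foot, 11 near the tip. 2 N at the tip moves it; it stays where left. Tip is 9 mm below the shut guard.
- rubber_block: loose black rubber test disc, 50 mm across, 12 mm high, lying on the bench on the robot's side of the boxes; origin: centre of its underside.
- weight: loose steel weight with a knob, 44 mm across, 54 mm high, standing on the bench beyond the boxes; origin: centre of its underside.
- wipe_bottle: loose white bottle with black cap, 52 mm across, 120 mm high, standing to the left of the boxes; origin: centre of its underside.
There are look-alikes about, which are no part of the job. What is shaped like the other_box but orange or yellow is not meant.

How it is judged (in metres and radians):
On the way, in this order (a step that is already met when the one before it is completed fails the run):
1. the tester box's guard is lifted (more than 0.6 rad) while its toggle is still off (value of joint tester_guard above 0.6 rad and value of joint tester_toggle below 0.3 rad), for 0.1 s.
2. under the raised guard (more than 0.3 rad) the toggle is pushed over to on (more than 0.65 rad) (value of joint tester_guard above 0.3 rad and value of joint tester_toggle above 0.65 rad), for 0.1 s.
At the end, for the whole second after the job is handed in: The tester box's toggle is at on (more than 0.65 of 0.8 rad), its guard shut (within 0.06 rad) and at rest; the other box's guard is shut (under 0.08 rad) and its toggle off (under 0.2 rad); disc, weight and bottle within 20 mm of where they began (value of joint tester_guard between -0.06 and 0.06 rad and value of joint tester_toggle above 0.65 rad and velocity of joint tester_guard between -0.1 and 0.1 rad/s and value of joint other_guard below 0.08 rad and value of joint other_toggle below 0.2 rad and distance of each of rubber_block, weight, wipe_bottle from where it was at the start of the episode below 0.02 m); the robot touches nothing.
It fails at once if the other box's guard is lifted (more than 0.3 rad) or its toggle pushed (more than 0.25 rad) (value of joint other_guard above 0.3 rad or value of joint other_toggle above 0.25 rad).
It fails at once if the rubber disc, the weight or the bottle is shifted, lifted or knocked by more than 20 mm (distance of any of rubber_block, weight, wipe_bottle from where it was at the start of the episode above 0.02 m).
It also fails if it takes over 58 s, if anything falls off the work surface, if the arm or the gripper's body presses on something with over 40 N, if the wrist force passes 120 N, or if a joint passes its speed limit or range.

## Working session

There is one attempt and no reset: what is moved stays moved. The work goes in short steps, Python scripts to look and compute and a shell command to move; the robot and the scene stay as the last step left them, time stands still between calls to the robot, and variables do not carry over. Pictures are saved under pics/ and viewed, about 8 in all and at most 12, crops included, and the job is handed in when it is done.

```bash
mkdir -p pics
cat > h.py <<'E'
from plant import r
import numpy as np, cv2
def snap(cam,name,box=None,s=1):
    im,d=r.capture(cam); np.savez('/tmp/'+cam,im=im,d=d)
    o=im[:,:,::-1]
    if box: o=o[box[1]:box[3],box[0]:box[2]]
    cv2.imwrite('pics/'+name,cv2.resize(o,None,fx=s,fy=s,interpolation=cv2.INTER_CUBIC))
    return im,d
def world(cam,d):
    c=r.camera_info(cam);K=np.array(c['mtx']);P=np.array(c['pose'])
    v,u=np.mgrid[:d.shape[0],:d.shape[1]]
    p=np.stack([(u-K[0,2])/K[0,0]*d,(v-K[1,2])/K[1,1]*d,d],-1)
    w=p@P[:3,:3].T+P[:3,3]; w[d==0]=np.nan
    return w
def proj(cam,p):
    c=r.camera_info(cam);K=np.array(c['mtx']);P=np.array(c['pose'])
    q=(np.atleast_2d(p)-P[:3,3])@P[:3,:3]; q=q@K.T
    return q[:,:2]/q[:,2:]
E
python3 - <<'E'
from h import *
for c in('top','side'):
    snap(c,c+'1.png'); print(c,np.round(r.camera_info(c)['pose'],3).tolist())
print(r.get_state())
E
```

```text
top [[0.022, -0.986, 0.163, 0.401], [-1.0, -0.02, 0.016, 0.118], [-0.012, -0.164, -0.986, 1.041], [0.0, 0.0, 0.0, 1.0]]
side [[0.989, -0.124, 0.079, 0.487], [-0.146, -0.758, 0.635, -0.587], [-0.019, -0.64, -0.768, 0.972], [0.0, 0.0, 0.0, 1.0]]
{'time_s': 0.1, 'joints': array([-5.37364841e+01,  2.05886257e+01,  6.38493295e-01, -1.80947862e-02,
       -7.01364649e+01, -1.65071580e+01]), 'qd': array([ 0.00403743, -0.14355412,  0.05740301,  0.08386209,  0.01322759,
        0.01607011]), 'joint_torque': array([-1.31485551e-03, -5.84161663e+01,  2.93751633e+01,  7.01538295e+00,
        1.01788758e-02, -6.07970378e-05]), 'tcp_pos': array([ 0.22799709, -0.63487112,  0.23669661]), 'eef_rot': array([ 1.79912138e+02, -8.29771394e-03, -1.60249797e+02]), 'contact_force': array([ 0.0331141 ,  0.66670183, -0.4669731 ]), 'moment': array([-0.00542723, -0.00032836,  0.00969222]), 'gripper_width': 0.08765336916940689}
```

View pics/top1.png

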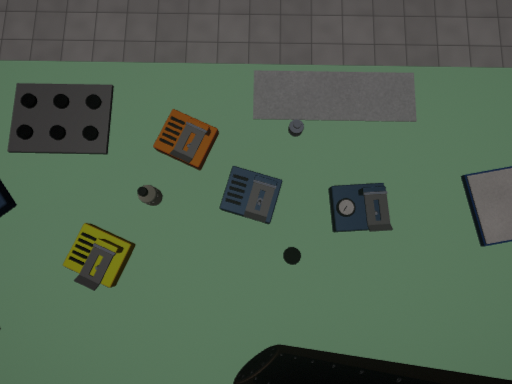

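View pics/side1.png

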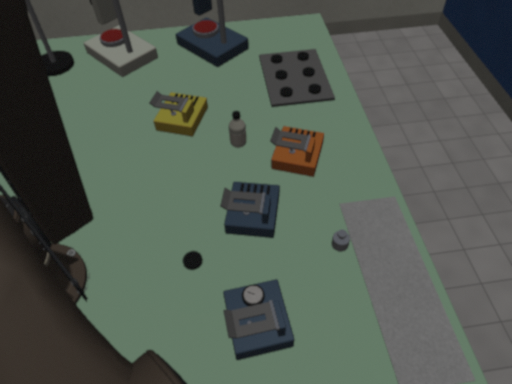

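The top view shows the dial box around (360,207), with its guard at (376,208). The vented box is at (251,194), the disc at (292,256), the weight at (296,127) and the bottle at (150,195).

```bash
python3 - <<'E'
from h import *
from scipy.optimize import least_squares
T=np.load('/tmp/top.npz');S=np.load('/tmp/side.npz')
wt=world('top',T['d']);ws=world('side',S['d'])
c=wt[207,360];print(c, wt[207,346], wt[194,251],wt[256,292],wt[127,296],wt[195,150])
# box: all points 0.02<z<0.15 in neighbourhood
for n,w in(('top',wt),('side',ws)):
    p=w.reshape(-1,3); p=p[np.isfinite(p).all(1)]
    m=(np.hypot(*(p[:,:2]-c[:2]).T)<0.13)&(p[:,2]>0.03)&(p[:,2]<0.2); q=p[m]
    t=q[(q[:,2]>.042)&(q[:,2]<.057)]
    g=q[(q[:,2]>.088)]
    rt=cv2.minAreaRect(q[:,:2].astype(np.float32)*1000)
    print(n,len(q),len(t),'all',rt,'top z',np.median(t[:,2]))
    print(' topface',cv2.minAreaRect(t[:,:2].astype(np.float32)*1000))
    print(' guard',len(g),cv2.minAreaRect(g[:,:2].astype(np.float32)*1000),np.percentile(g[:,2],[5,50,95]))
    d=q[(q[:,2]>.059)&(q[:,2]<.067)];print(' dial',len(d),np.median(d,0))
E
python3 - <<'E'
import cv2,numpy as np
o=cv2.imread('pics/top1.png')[165:250,315:410]; o=cv2.resize(o,None,fx=6,fy=6,interpolation=2)
s=cv2.imread('pics/side1.png')[270:365,210:305]; s=cv2.resize(s,(570,510),interpolation=2)
cv2.imwrite('pics/crop1.png',cv2.resize(np.hstack([o[:,:,:],s]),(800,358)))
E
```

```text
[ 0.51776094 -0.17540944  0.05278389] [ 0.51573311 -0.13372084  0.06314725] [0.54211448 0.12967635 0.09432699] [0.37801813 0.0102676  0.01643936] [0.74751172 0.00364795 0.0544372 ] [0.53418782 0.40452175 0.09153901]
top 2630 1359 all ((516.2033081054688, -174.24114990234375), (136.44873046875, 150.6096649169922), 4.795332431793213) top z 0.0502283676745946
 topface ((519.491943359375, -174.3292694091797), (129.91909790039062, 150.60023498535156), 5.155454635620117)
 guard 929 ((510.1476135253906, -205.08135986328125), (119.40644836425781, 64.06639099121094), 4.544761657714844) [0.09334829 0.09728968 0.10648316]
 dial 265 [ 0.5158725  -0.13333155  0.06279781]
side 4051 2003 all ((515.7954711914062, -177.19790649414062), (136.70965576171875, 151.41168212890625), 4.718037128448486) top z 0.05031109081454854
 topface ((519.0799560546875, -176.751708984375), (130.10032653808594, 151.103759765625), 4.6958208084106445)
 guard 1486 ((509.5475769042969, -207.58474731445312), (119.26800537109375, 63.91749572753906), 4.747890472412109) [0.09355118 0.09765863 0.10720447]
 dial 379 [ 0.51571072 -0.13643949  0.0628485 ]
```

View pics/crop1.png

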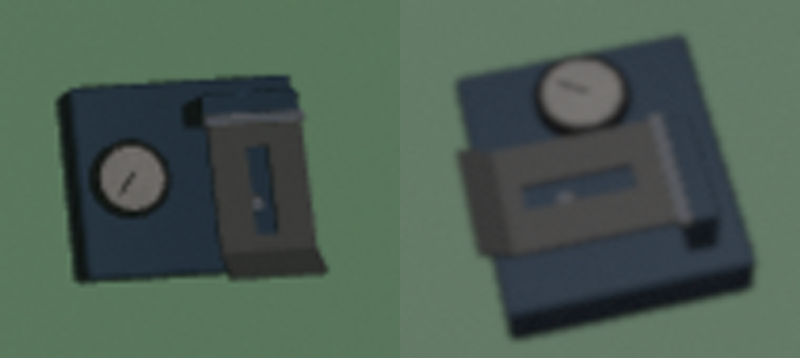

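The box pose agrees between both cameras. The centre is about (0.519, -0.1755) with yaw about 4.7°, and the dial, guard and heights match the given sizes. My plan is to push the guard fully open, throw the toggle, then nudge the guard forward from behind.

```bash
cat > loc.py <<'E'
from plant import r
import numpy as np
s=r.get_state();a=np.radians(4.7);d=np.array(s['tcp_pos'])-[.519,-.1755,0]
l=np.array([d[0]*np.cos(a)+d[1]*np.sin(a),-d[0]*np.sin(a)+d[1]*np.cos(a),d[2]])*1000
print('t%.2f'%s['time_s'],'box-frame mm',l.round(1),'tip z',round(l[2]-11,1),'rot',np.round(s['eef_rot'],1),'F',np.round(s['contact_force'],1),'w',round(s['gripper_width'],4))
E
python3 -m inch '[{"x":0,"y":0,"z":0,"yaw":0.95},{"x":0,"y":0,"z":0,"yaw":0.95},{"x":0,"y":0,"z":0,"yaw":0.95},{"x":0,"y":0,"z":0,"yaw":0.95},{"x":0,"y":0,"z":0,"yaw":0}]' -1 10; python3 loc.py
```

```text
time_s: 0.52
tcp_pos: [0.2275, -0.6336, 0.2339]
eef_rot: [179.7, -0.1, -176.1]
contact_force: [-0.1, 0.4, -0.3]
gripper_width: 0.0602
t0.52 box-frame mm [-328.  -432.7  233.9] tip z 222.9 rot [ 1.797e+02 -1.000e-01 -1.761e+02] F [-0.1  0.4 -0.3] w 0.0602
```

```bash
python3 -m inch '[{"x":-0.5,"y":1,"z":0,"yaw":0.2},{"x":-0.5,"y":1,"z":0,"yaw":0},{"x":-0.5,"y":1,"z":0,"yaw":0},{"x":-0.5,"y":1,"z":0,"yaw":0},{"x":-0.5,"y":1,"z":0,"yaw":0}]'>/dev/null; python3 loc.py
python3 -m inch '[{"x":-0.5,"y":1,"z":0,"yaw":0},{"x":-0.5,"y":1,"z":0,"yaw":0},{"x":-0.5,"y":1,"z":0,"yaw":0},{"x":-0.5,"y":1,"z":0,"yaw":0},{"x":-0.5,"y":1,"z":0,"yaw":0}]'>/dev/null; python3 loc.py
```

```text
t0.93 box-frame mm [-264.1 -307.8  230. ] tip z 219.0 rot [ 179.4   -0.4 -176.7] F [1.4 0.7 1.4] w 0.0266
t1.35 box-frame mm [-197.7 -177.2  229.8] tip z 218.8 rot [ 179.3   -0.4 -176.1] F [ 1.1  0.9 -0.2] w 0.0011
```

```bash
python3 -m inch '[{"x":-0.7,"y":1,"z":0,"yaw":-0.2},{"x":-0.7,"y":1,"z":0,"yaw":0},{"x":-0.7,"y":1,"z":0,"yaw":0},{"x":-0.7,"y":1,"z":0,"yaw":0},{"x":-0.6,"y":1,"z":0.5,"yaw":0}]'>/dev/null; python3 loc.py
python3 -m inch '[{"x":0,"y":0.5,"z":1,"yaw":0},{"x":0,"y":0,"z":1,"yaw":0},{"x":0,"y":0,"z":1,"yaw":0},{"x":0,"y":0,"z":0,"yaw":0}]'>/dev/null; python3 loc.py
```

```text
t1.77 box-frame mm [-110.3  -45.3  220.3] tip z 209.3 rot [ 179.4   -0.2 -174.5] F [ 1.6 -0.5  0.8] w 0.0004
t2.10 box-frame mm [-107.5  -25.9  143.2] tip z 132.2 rot [ 1.793e+02  1.000e-01 -1.735e+02] F [-1.6  0.5 -1. ] w 0.0007
```

```bash
python3 -m inch '[{"x":0,"y":-0.1,"z":0.9,"yaw":0.4},{"x":0,"y":-0.05,"z":0.8,"yaw":0},{"x":0,"y":0,"z":0,"yaw":0}]'>/dev/null; python3 loc.py
python3 - <<'E'
from h import *
snap('side','s2.png',(180,240,330,380),4)
E
```

```text
t2.35 box-frame mm [-106.4  -29.6  101.7] tip z 90.7 rot [ 1.794e+02  1.000e-01 -1.748e+02] F [-0.2 -0.3  0.4] w 0.0004
```

View pics/s2.png

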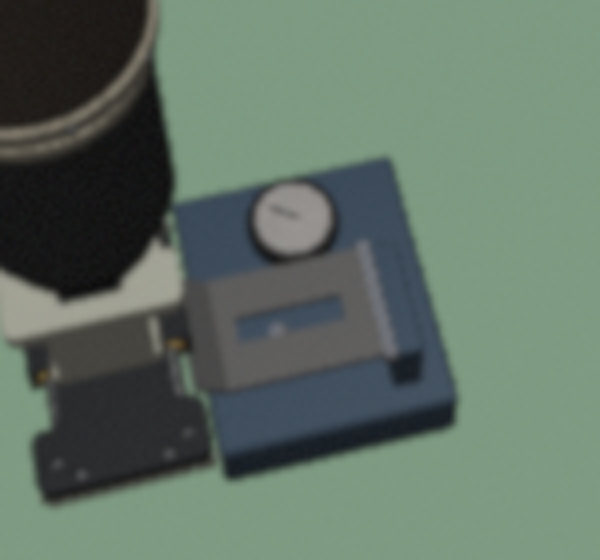

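The fingers stand just in front of the tab, aligned with it; the tab edge is at about (200,335) in the crop. Next I close the gap, then move up and forward.

```bash
python3 -m inch '[{"x":-0.7,"y":0,"z":0,"yaw":0},{"x":-0.2,"y":0,"z":0,"yaw":0}]'>/dev/null; python3 loc.py
python3 -m inch '[{"x":-0.3,"y":0,"z":-0.2,"yaw":0},{"x":-0.3,"y":0,"z":-0.3,"yaw":0}]'>/dev/null; python3 loc.py
python3 -m inch '[{"x":-0.2,"y":0,"z":-0.5,"yaw":0},{"x":-0.2,"y":0,"z":-0.5,"yaw":0}]'>/dev/null; python3 loc.py
python3 - <<'E'
from h import *
snap('side','s3.png',(180,240,330,380),4)
E
```

```text
t2.57 box-frame mm [-82.5 -30.6 106.5] tip z 95.5 rot [ 179.5    0.3 -174.7] F [0.2 0.1 0.8] w 0.0005
t2.73 box-frame mm [-79.9 -30.2 118. ] tip z 107.0 rot [ 179.3   -1.2 -174.8] F [-16.3  -5.6   2.7] w 0.0009
t2.90 box-frame mm [-73.5 -30.8 144.3] tip z 133.3 rot [ 179.2   -1.7 -174.9] F [0.4 0.4 0.4] w 0.0005
```

View pics/s3.png

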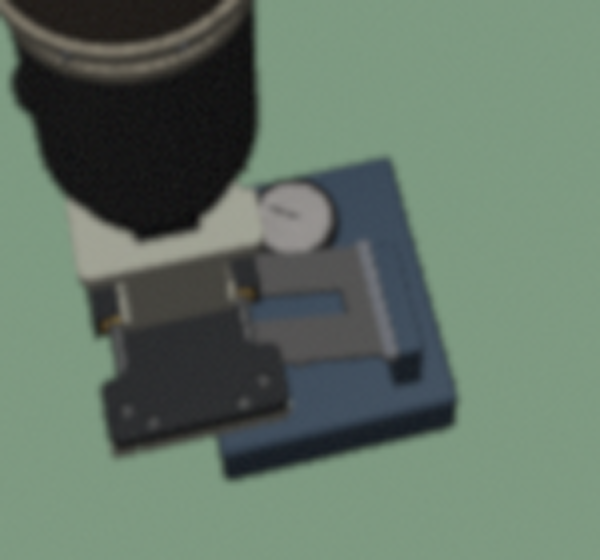

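The tip was too high and rode over the tab, with the guard still shut. I'll back off and retry lower.

```bash
python3 -m inch '[{"x":0.8,"y":0,"z":0,"yaw":0},{"x":0.7,"y":0,"z":0.3,"yaw":0},{"x":0,"y":0,"z":1,"yaw":0},{"x":0,"y":0,"z":1,"yaw":0},{"x":0,"y":0,"z":0,"yaw":0}]'>/dev/null; python3 loc.py
python3 -m inch '[{"x":-0.4,"y":0,"z":0,"yaw":0},{"x":0,"y":0,"z":0,"yaw":0}]'>/dev/null; python3 loc.py
```

```text
t3.37 box-frame mm [-107.   -33.   100.1] tip z 89.1 rot [ 179.5   -0.6 -174.6] F [-1.  -0.1 -0.2] w 0.0002
t3.53 box-frame mm [-95.6 -33.5 102.9] tip z 91.9 rot [ 179.6   -0.5 -174.6] F [ 1.5 -1.   1. ] w 0.0004
```

```bash
python3 -m inch '[{"x":0,"y":0.1,"z":0.8,"yaw":0.1},{"x":-0.3,"y":0,"z":0.2,"yaw":0},{"x":-0.3,"y":0,"z":0,"yaw":0}]'>/dev/null; python3 loc.py
python3 -m inch '[{"x":-0.25,"y":0,"z":0,"yaw":0}]'>/dev/null; python3 loc.py
python3 -m inch '[{"x":-0.25,"y":0,"z":-0.3,"yaw":0}]'>/dev/null; python3 loc.py
python3 -m inch '[{"x":-0.25,"y":0,"z":-0.4,"yaw":0}]'>/dev/null; python3 loc.py
```

```text
t3.78 box-frame mm [-82.  -31.1  81.4] tip z 70.4 rot [ 179.6   -0.7 -175. ] F [-26.9  -8.   12. ] w 0.0007
t3.87 box-frame mm [-82.4 -30.9  80.7] tip z 69.7 rot [ 179.5   -1.5 -175. ] F [-24.7  -5.3  13. ] w 0.0
t3.95 box-frame mm [-82.2 -30.7  86.7] tip z 75.7 rot [ 179.4   -2.3 -175.1] F [-13.8  -5.6   2.7] w 0.0005
t4.03 box-frame mm [-80.7 -30.7  96. ] tip z 85.0 rot [ 179.3   -3.  -175.2] F [-10.5  -2.7   2.2] w 0.0005
```

```bash
python3 -m inch '[{"x":-0.2,"y":0,"z":-0.6,"yaw":0}]'>/dev/null; python3 loc.py
python3 - <<'E'
from h import *
snap('side','s4.png',(180,240,330,380),4)
E
```

```text
t4.12 box-frame mm [-76.9 -31.  110.7] tip z 99.7 rot [ 179.3   -3.4 -175.2] F [-0.4 -0.5 -0.4] w 0.0003
```

View pics/s4.png

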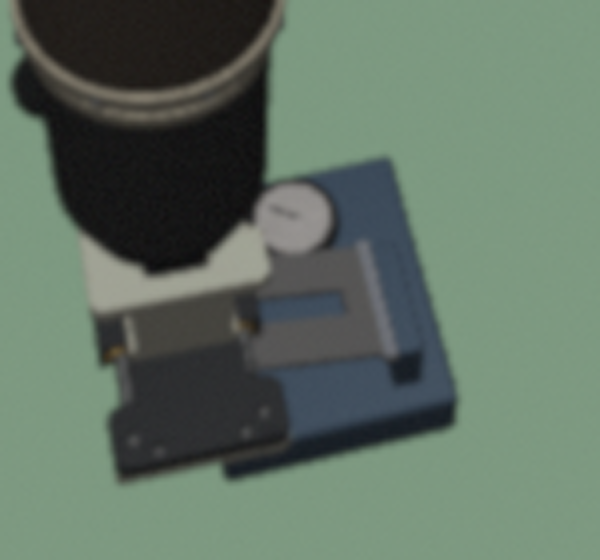

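```bash
cat > g.py <<'E'
from h import *
def guard(cam='side'):
    im,d=r.capture(cam); w=world(cam,d).reshape(-1,3); w=w[np.isfinite(w).all(1)]
    a=np.radians(4.7);e=w-[.519,-.1755,0]
    x=(e[:,0]*np.cos(a)+e[:,1]*np.sin(a))*1000;y=(-e[:,0]*np.sin(a)+e[:,1]*np.cos(a))*1000;z=w[:,2]*1000
    m=(abs(y+30)<28)&(z>80)&(x<60)&(x>-90)
    for lo in range(-90,60,10):
        k=m&(x>=lo)&(x<lo+10)
        if k.sum(): print(lo,k.sum(),np.percentile(z[k],[10,50,90]).round(0))
    k=(abs(y+30)<8)&(z>60)&(z<93)&(x>-35)&(x<15)
    if k.sum(): print('toggle?',k.sum(),np.c_[x,y,z][k][np.argsort(-z[k])[:5]].round(0).tolist())
guard('side')
E
python3 g.py
```

```text
-90 250 [544. 545. 547.]
-80 255 [545. 546. 547.]
-70 251 [545. 546. 547.]
-60 253 [545. 546. 547.]
-50 255 [544. 545. 546.]
-40 282 [192. 544. 545.]
-30 329 [116. 543. 544.]
-20 366 [112. 540. 542.]
-10 245 [108. 491. 540.]
0 95 [103. 106. 108.]
10 114 [100. 102. 104.]
20 123 [ 98. 100. 102.]
30 113 [ 93.  95. 100.]
40 89 [93. 94. 97.]
```

The depth shows the guard actually raised to about 0.3 rad and resting on the fingers, so I continue along the arc.

```bash
python3 -m inch '[{"x":-0.2,"y":0,"z":-0.7,"yaw":0}]'>/dev/null; python3 loc.py
python3 -m inch '[{"x":-0.4,"y":0,"z":-0.6,"yaw":0}]'>/dev/null; python3 loc.py
python3 -m inch '[{"x":-0.5,"y":0,"z":-0.5,"yaw":0}]'>/dev/null; python3 loc.py; python3 g.py
```

```text
t4.30 box-frame mm [-71.6 -31.  129.3] tip z 118.3 rot [ 179.2   -3.5 -175.2] F [-0.5  0.  -1.2] w 0.0006
t4.38 box-frame mm [-60.7 -31.5 145.9] tip z 134.9 rot [ 179.2   -3.5 -175.1] F [-0.4  0.3  0. ] w 0.0002
t4.47 box-frame mm [-46.7 -31.9 160. ] tip z 149.0 rot [ 179.3   -3.4 -175.1] F [ 0.6  0.3 -0.9] w 0.0005
-90 30 [225. 240. 355.]
-80 484 [314. 437. 529.]
-70 324 [524. 588. 591.]
-60 262 [590. 591. 592.]
-50 278 [590. 592. 593.]
-40 268 [591. 592. 593.]
-30 268 [590. 591. 592.]
-20 263 [589. 591. 592.]
-10 278 [588. 590. 591.]
0 312 [123. 588. 590.]
10 355 [110. 585. 588.]
20 234 [100. 477. 585.]
30 112 [ 93.  96. 100.]
40 91 [93. 94. 96.]
```

```bash
python3 -m inch '[{"x":-0.7,"y":0,"z":-0.1,"yaw":0},{"x":-0.7,"y":0,"z":0,"yaw":0},{"x":-0.6,"y":0,"z":0,"yaw":0}]'>/dev/null; python3 loc.py
python3 -m inch '[{"x":-0.6,"y":0,"z":0,"yaw":0},{"x":-0.6,"y":0,"z":0,"yaw":0}]'>/dev/null; python3 loc.py
python3 -m inch '[{"x":-0.3,"y":0,"z":0,"yaw":0},{"x":-0.3,"y":0,"z":0,"yaw":0}]'>/dev/null; python3 loc.py
```

```text
t4.77 box-frame mm [ 12.3 -33.4 169.9] tip z 158.9 rot [ 179.5   -2.7 -174.9] F [-0.4  0.  -0.7] w 0.0008
t4.93 box-frame mm [ 43.1 -33.5 171.4] tip z 160.4 rot [ 179.6   -2.8 -174.9] F [-54.6  -3.8  20.4] w 0.0006
t5.10 box-frame mm [ 42.3 -33.8 171.5] tip z 160.5 rot [ 179.4   -5.  -174.9] F [-26.4   2.6  17.1] w 0.001
```

```bash
python3 -m inch '[{"x":0.7,"y":0,"z":0,"yaw":0},{"x":0.9,"y":0,"z":0,"yaw":0},{"x":1,"y":0,"z":0,"yaw":0},{"x":0.9,"y":0.1,"z":0,"yaw":0},{"x":0,"y":0,"z":0,"yaw":0}]'>/dev/null; python3 loc.py
python3 - <<'E'
from h import *
snap('side','s5.png',(180,240,330,380),4)
E
python3 g.py
```

```text
t5.52 box-frame mm [-46.  -33.2 184.2] tip z 173.2 rot [ 179.6   -5.3 -174.8] F [ 0.3  0.4 -0.2] w 0.0005
-80 140 [255. 266. 381.]
-70 424 [343. 440. 510.]
-60 429 [516. 570. 613.]
-50 261 [614. 615. 616.]
-40 279 [614. 616. 617.]
-30 281 [615. 616. 617.]
-20 270 [615. 615. 616.]
-10 275 [614. 615. 616.]
0 268 [613. 614. 615.]
10 266 [611. 612. 613.]
20 309 [ 99. 610. 612.]
30 394 [109. 606. 609.]
40 194 [ 96. 146. 163.]
50 166 [164. 174. 179.]
```

View pics/s5.png

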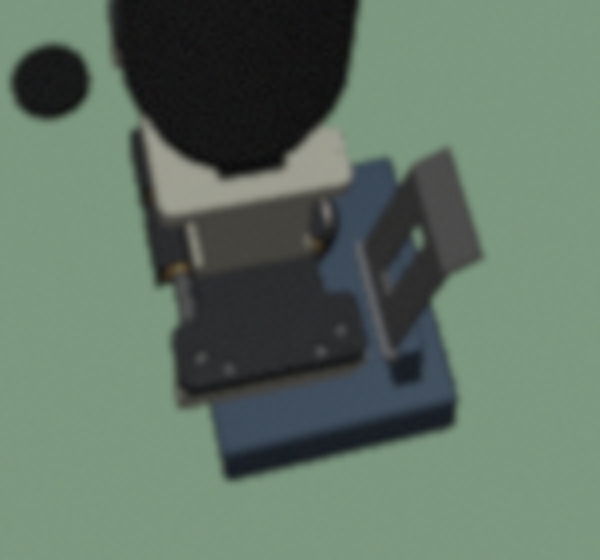

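The guard stands fully open on its stop, from (375,300) up to (460,200) in the crop. Now I go down in front of the toggle.

```bash
python3 -m inch '[{"x":0.1,"y":0.1,"z":1,"yaw":0.1},{"x":0,"y":0,"z":1,"yaw":0},{"x":0,"y":0,"z":1,"yaw":0},{"x":0,"y":0,"z":0.6,"yaw":0},{"x":0,"y":0,"z":0,"yaw":0}]'>/dev/null; python3 loc.py
```

```text
t6.03 box-frame mm [-43.1 -32.1  96.9] tip z 85.9 rot [ 179.9   -4.5 -175. ] F [ 0.   0.2 -1.2] w 0.0004
```

```bash
python3 -m inch '[{"x":0.3,"y":0.08,"z":0,"yaw":0},{"x":0,"y":0,"z":0.55,"yaw":0},{"x":0,"y":0,"z":0,"yaw":0}]'>/dev/null; python3 loc.py
python3 -m inch '[{"x":-0.5,"y":0,"z":0,"yaw":0},{"x":-0.5,"y":0,"z":0.1,"yaw":0}]'>/dev/null; python3 loc.py
python3 -m inch '[{"x":-0.4,"y":0,"z":0.1,"yaw":0}]'>/dev/null; python3 loc.py
```

```text
t6.28 box-frame mm [-48.8 -30.3  85.2] tip z 74.2 rot [ 179.9   -4.4 -174.9] F [-0.2  0.6  0.3] w 0.0005
t6.45 box-frame mm [-24.  -30.4  83.8] tip z 72.8 rot [ 180.    -4.4 -174.9] F [-3.7 -0.9  3. ] w 0.0005
t6.53 box-frame mm [-15.6 -30.5  81.7] tip z 70.7 rot [ 180.    -4.7 -174.9] F [-37.1  -0.3  40.3] w 0.0002
```

```bash
python3 -m inch '[{"x":0.3,"y":0,"z":-0.1,"yaw":0},{"x":0.5,"y":0,"z":-0.4,"yaw":0},{"x":0.8,"y":0,"z":-1,"yaw":0},{"x":0.8,"y":0,"z":-1,"yaw":0},{"x":0.8,"y":0,"z":-1,"yaw":0}]'>/dev/null; python3 loc.py
python3 -m inch '[{"x":0.8,"y":0,"z":-1,"yaw":0},{"x":0.8,"y":0,"z":-1,"yaw":0},{"x":0.8,"y":0,"z":-1,"yaw":0},{"x":0,"y":0,"z":-1,"yaw":0},{"x":0,"y":0,"z":0,"yaw":0}]'>/dev/null; python3 loc.py
python3 - <<'E'
from h import *
a,_=snap('side','x.png'); b,_=snap('top','y.png')
o=np.hstack([cv2.resize(i,(400,400),interpolation=2) for i in (a[270:365,210:305],b[165:250,315:410])])
cv2.imwrite('pics/c6.png',o[:,:,::-1])
E
python3 g.py|tail -5
```

```text
t6.95 box-frame mm [-83.3 -31.  175.3] tip z 164.3 rot [ 180.    -5.1 -174.7] F [ 0.3 -0.2 -0.2] w 0.0003
t7.37 box-frame mm [-131.1  -32.8  295.9] tip z 284.9 rot [-179.7   -4.  -174.6] F [ 1.1 -0.3  0.3] w 0.0005
20 61 [ 96.  99. 102.]
30 159 [105. 115. 128.]
40 174 [ 95. 143. 157.]
50 169 [164. 175. 180.]
toggle? 44 [[-4.0, -33.0, 88.0], [-0.0, -36.0, 88.0], [-0.0, -28.0, 86.0], [-1.0, -32.0, 86.0], [1.0, -30.0, 86.0]]
```

View pics/c6.png

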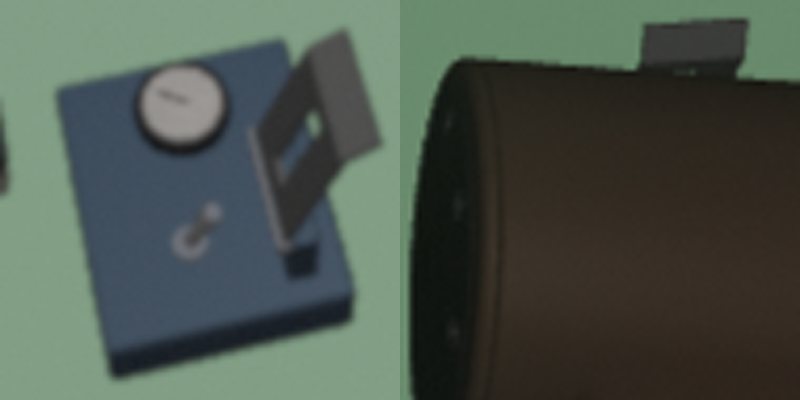

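The toggle tip measures x≈0 mm, z≈86 mm, so it is on; in the crop the bat leans towards the hinge at (210,215). Now I go over the top and behind the guard.

```bash
python3 -m inch '[{"x":-1,"y":0,"z":0,"yaw":0},{"x":-1,"y":0,"z":0,"yaw":0},{"x":-1,"y":0,"z":0,"yaw":0},{"x":-1,"y":0.1,"z":0,"yaw":0},{"x":-1,"y":0,"z":0,"yaw":0}]'>/dev/null; python3 loc.py
python3 -m inch '[{"x":-1,"y":0,"z":0,"yaw":0},{"x":-1,"y":0,"z":0,"yaw":0},{"x":-1,"y":0,"z":0,"yaw":0},{"x":-0.8,"y":0.1,"z":0,"yaw":0},{"x":0,"y":0,"z":0,"yaw":0}]'>/dev/null; python3 loc.py
```

```text
t7.93 box-frame mm [ -6.1 -26.7 276.6] tip z 265.6 rot [ 179.9   -4.6 -174.7] F [ 0.7  0.7 -0.5] w 0.0006
t8.35 box-frame mm [ 97.7 -21.2 255.6] tip z 244.6 rot [ 179.8   -5.5 -174.6] F [-0.2 -0.1  0.8] w 0.0002
```

```bash
python3 -m inch '[{"x":-1,"y":-0.2,"z":0,"yaw":0},{"x":-0.4,"y":-0.2,"z":0.8,"yaw":0},{"x":0,"y":0,"z":1,"yaw":0},{"x":0,"y":0,"z":0.9,"yaw":0},{"x":0,"y":0,"z":0.2,"yaw":0}]'>/dev/null; python3 loc.py
```

```text
t8.77 box-frame mm [128.7 -29.4 168.2] tip z 157.2 rot [ 179.7   -6.  -174.5] F [-0.8  0.4 -1.7] w 0.0002
```

```bash
python3 -m inch '[{"x":0.6,"y":0,"z":0,"yaw":0},{"x":0.6,"y":0,"z":0.1,"yaw":0},{"x":0.6,"y":0,"z":0.1,"yaw":0},{"x":0.6,"y":0,"z":0.1,"yaw":0},{"x":0.6,"y":0,"z":0.1,"yaw":0}]'>/dev/null; python3 loc.py; python3 -m inch '[{"x":0.5,"y":0,"z":0.1,"yaw":0},{"x":0.3,"y":0,"z":0,"yaw":0}]'>/dev/null; python3 loc.py;python3 g.py
```

```text
t9.18 box-frame mm [ 50.3 -29.6 158.4] tip z 147.4 rot [ 179.6   -6.8 -174.4] F [ 0.3  0.1 -0.6] w 0.0003
t9.35 box-frame mm [ 27.7 -29.7 158. ] tip z 147.0 rot [ 179.6   -6.9 -174.4] F [ 0.   0.  -0.7] w 0.0004
-10 90 [ 84. 232. 241.]
0 343 [235. 307. 372.]
10 658 [250. 408. 481.]
20 716 [445. 514. 557.]
30 470 [543. 580. 589.]
40 257 [587. 589. 590.]
50 253 [588. 589. 590.]
toggle? 43 [[1.0, -32.0, 88.0], [-2.0, -27.0, 85.0], [-3.0, -29.0, 85.0], [-0.0, -27.0, 85.0], [-1.0, -32.0, 85.0]]
```

```bash
python3 -m inch '[{"x":0.2,"y":0,"z":0,"yaw":0},{"x":0,"y":0,"z":0,"yaw":0},{"x":0,"y":0,"z":0,"yaw":0},{"x":-0.8,"y":0,"z":0,"yaw":0},{"x":-0.8,"y":0,"z":-1,"yaw":0}]'>/dev/null; python3 loc.py; python3 -m inch '[{"x":-1,"y":-1,"z":-1,"yaw":0},{"x":-1,"y":-1,"z":-1,"yaw":0},{"x":-1,"y":-1,"z":-1,"yaw":0},{"x":-1,"y":-1,"z":-1,"yaw":0},{"x":0,"y":-1,"z":0,"yaw":0}]'>/dev/null; python3 -m inch '[{"x":0,"y":-1,"z":0,"yaw":0},{"x":0,"y":-1,"z":0,"yaw":0},{"x":0,"y":-1,"z":0,"yaw":0},{"x":0,"y":-1,"z":0,"yaw":0},{"x":0,"y":0,"z":0,"yaw":0}]'>/dev/null;  python3 -m inch '[{"x":0,"y":0,"z":0,"yaw":0},{"x":0,"y":0,"z":0,"yaw":0},{"x":0,"y":0,"z":0,"yaw":0},{"x":0,"y":0,"z":0,"yaw":0},{"x":0,"y":0,"z":0,"yaw":0}]'>/dev/null; python3 loc.py;python3 g.py
python3 - <<'E'
from h import *
a,_=snap('side','x2.png'); b,_=snap('top','y2.png')
cv2.imwrite('pics/c7.png',cv2.resize(np.hstack([a,b]),(800,300))[:,:,::-1])
E
```

```text
t9.82 box-frame mm [ 62.2 -28.7 177.5] tip z 166.5 rot [ 179.5   -7.2 -174.5] F [-0.9  1.1 -1.1] w 0.0004
t11.07 box-frame mm [ 188.9 -257.   259.1] tip z 248.1 rot [ 179.6   -7.1 -174. ] F [ 0.9  0.5 -0.1] w 0.0006
-90 4 [644. 650. 655.]
-80 22 [106. 108. 110.]
-70 127 [102. 106. 110.]
-60 232 [ 97. 101. 654.]
-50 403 [ 97. 640. 663.]
-40 512 [ 98. 646. 672.]
-30 576 [ 98. 647. 676.]
-20 634 [ 98. 651. 679.]
-10 678 [ 98. 651. 682.]
0 717 [ 99. 653. 684.]
10 774 [ 98. 653. 686.]
20 820 [ 99. 653. 687.]
30 841 [ 98. 657. 687.]
40 827 [ 97. 660. 688.]
50 759 [621. 662. 688.]
toggle? 13 [[-25.0, -23.0, 92.0], [5.0, -23.0, 92.0], [-1.0, -31.0, 89.0], [-1.0, -29.0, 89.0], [-3.0, -32.0, 86.0]]
```

View pics/c7.png

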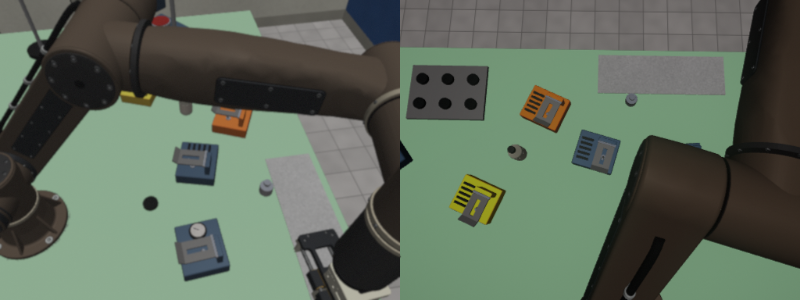

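The guard is level again (97-99 mm along its length), the toggle tip shows at x≈-1 mm through the slot, and the other box and loose items look untouched. I'll let it settle, then hand in.

```bash
python3 -m inch '[{"x":0,"y":0,"z":0,"yaw":0},{"x":0,"y":0,"z":0,"yaw":0},{"x":0,"y":0,"z":0,"yaw":0},{"x":0,"y":0,"z":0,"yaw":0},{"x":0,"y":0,"z":0,"yaw":0}]'>/dev/null; python3 -m inch '[{"x":0,"y":0,"z":0,"yaw":0},{"x":0,"y":0,"z":0,"yaw":0},{"x":0,"y":0,"z":0,"yaw":0},{"x":0,"y":0,"z":0,"yaw":0},{"x":0,"y":0,"z":0,"yaw":0}]'>/dev/null; python3 loc.py; python3 g.py | tail -1
python3 -c "
from plant import r
print(r.close_job())"
```

```text
t12.05 box-frame mm [ 189.2 -256.3  260.9] tip z 249.9 rot [ 179.7   -7.  -174. ] F [-0.5 -0.4 -0.4] w 0.0004
toggle? 17 [[-33.0, -23.0, 92.0], [3.0, -22.0, 92.0], [5.0, -23.0, 92.0], [-25.0, -22.0, 92.0], [-14.0, -22.0, 91.0]]
the job is handed in; nothing more can be done
None
```

The tester is switched on and its guard is shut again. I pushed the guard up to its stop with closed fingertips and threw the toggle towards the hinge until the force rose (about 37 N sideways). I then nudged the guard forward from behind, and it dropped shut. The job was handed in at about 12 s of the 58 s; it reports no verdict.

- **Guard:** the last depth check showed it level at 97–99 mm, as it was at the start.
- **Toggle:** its tip measured x ≈ 0 to -1 mm with the guard open, and x ≈ -1 mm through the slot after it shut; the on position is x = 1 mm. The very last toggle reading, just before handing in, picked up only guard-edge points, so it confirmed nothing new.
- **Other box and loose items:** they looked unmoved in the last pictures. I checked these by eye and did not re-measure their positions.
- **Robot:** it was clear of everything, with tool force about zero.

Two things went less than smoothly. The first push slid over the tab and had to be repeated lower down. The tool also drifted to about 7° of tilt during the contacts, which caused no trouble.

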